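# Close the drill jig and thread its lock pin

### The arm

A 6-joint arm with a two-finger parallel gripper is mounted at the origin on a cart in front of the work surface, level with it; the furniture and walls round the work are solid. World frame = base frame: x ahead of the robot, y to its left, z up, the work surface at z = 0. Lengths are in m, angles in rad, forces in N, time in s.
With the tool pointing down it reaches from about 0.375 to 0.825 m from the base axis. Payload 5.5 kg.
Tool frame: the origin (TCP) lies midway between the tips of the shut fingers; the grasp point (between the pads) lies 19 mm behind it; z points along the fingers, y is the line along which they close (so a half turn about z gives the same grasp; the last joint's range is limited). The gripper opens to 85 mm and grips with 20 to 120 N. Pads are 22 mm wide; open, the fingers measure 114 mm over their backs; the gripper's body (76 mm by 85 mm) begins 54 mm behind the grasp point. The pads swing forward as they close: fully open they stand 13 mm farther back than shut.
Start: joints at [1.214, 0.314, -0.047, 1.21, 0, 1.571], TCP at [0.21, 0.562, 0.231] pointing down, gripper open.
Joint ranges: [-2.67, 2.67], [-0.69, 1.73], [-1.03, 1.25], [-2.08, 2.16], [-1.42, 1.45], [-3.14, 3.14]. Speed limits (rad/s): [2.39, 2.39, 3.01, 3.14, 3.14, 3.14].

### API

Orientations are given as a unit quaternion [x, y, z, w].
In Python, from plant import r gives the robot as it stands. The module is installed in compiled form; this text tells all that it offers. Calls block until the motion is done:
- r.move_ptp(position, orientation): joint-space move of the TCP to a pose.
- r.servo_line(position, frame=None, vel=0.15): straight line of the TCP; frame=None keeps the orientation; vel is the mean speed in m/s.
- r.move_j(angles): joint-space move.
- r.ungrasp() and r.gripper_close(grasp_force=None): open the fingers fully, or close them until they stop; grasp_force is the grip in N (None keeps the last).
- r.pause(seconds).
- r.ik(position, orientation): joint angles nearest the present ones, or None.
- r.snapshot(name): name is "scene" or "top"; returns a dict with "frame" (384x512x3 uint8, red, green, blue), "intrinsics" (3x3 intrinsics, pixels), "eye" and "rotation" of the camera in the world. Camera axes: x right, y down, z forward; pixel columns grow to the right and rows downward; lengths in m; the calibration is good to about 2 mm. A picture is of the moment at which its call begins. There is no depth.
A pose or a line that the arm cannot do raises r.PlanningError and nothing moves.
- r.finish_job(): hands the job in; it is judged then, once.
Trained networks look in the newest picture that a camera, given by its name, has taken for a name from the list of things; names that differ only in an ending like _2 or _b are one class to them, and where a whole thing is asked for, a point or a joint stands for the part that bears it (a point fixed in the world has none). Each returns a list of dicts, best first, with "conf" (0 to 1); they miss things now and then, are a little off and sometimes report something else, mostly with a low value. They report only what shows in the picture. A call takes as long as a camera call. They do not tell look-alikes from the thing itself.
- r.boxes_of(label, camera): "at" ([x, y, z] in m, in the coordinates of the camera as it stood for that picture, good to about 4 mm: the middle of the surface that is visible of it).
Readings, each from a call of its own:
- r.current_time_s(): time.
- r.current_joints(): joint angles.
- r.current_qd(): joint speeds.
- r.current_joint_torque(): joint torques, N m.
- r.current_tcp_pos(): TCP position.
- r.current_tool_rot(): TCP orientation.
- r.current_force(): force on the tool from outside, world axes, zero at the start.
- r.current_ft_torque(): the same for the moment, N m.
- r.current_grip_width(): finger opening in m.
- r.current_gripper_force(): force on a finger pad.
Only numpy, scipy, OpenCV 4.12 (cv2) and the standard library are available. Lean on these libraries where they do the work, as an engineer would, in place of code of your own. Each camera call takes 0.05 s, during which the arm holds its last target. There are 200 camera calls.

### The job

Swing the raised leaf of the drill jig down flat onto the wooden blank. Then pick up the T-handled lock pin and, from the jig's right-hand side, thread it through the first bushing, the eye of the leaf and the second bushing, until the small cross-hole near its nose stands clear beyond the second bushing and a spring clip could be put through it. Finish while still gripping the pin there for your mate to fit the clip: do not let go of it, and leave the wrench, sanding block, tape and mallet where they are.

Things in the scene. Friction and masses are not known exactly. Their poses are not given: they have to be found in the camera images.
- jig: Fixed drill jig: grey base 190 x 110 x 14 mm, origin under its centre; x runs from the clevis (near the robot) to the leaf's hinge, y is the way the pin is pushed (right to left), z up. At x -68 mm two steel ears, 36 mm wide, 65 high, from y 20 to 36 and -20 to -36, each with a brass bushing (14 mm bore, 2 mm flange outside, 25 mm wide), on one axis along y, 47 mm up. A wooden blank is in it
- bush_in (a point): Centre of the outer face of the first (right-hand) bushing, where the pin enters: jig x -68, y -38, z 47 mm. Axes as the jig's. The bench to the jig's right is free for the gripper
- bush_out (a point): Centre of the outer face of the second (left-hand) bushing, where the pin comes out: jig x -68, y +38, z 47 mm. Axes as the jig's
- leaf_hinge (a point): Middle of the leaf's hinge axis (along jig y): jig x 62, y 0, z 47 mm. Axes as the jig's
- leaf (a joint): Angle of the leaf about its hinge: 0 = closed, level on its stop, its eye between the ears in line with the bushings; grows to 1.3 rad as the front end is lifted. It starts at 0.55 to 1.05 and stays where it is left (stiff hinge: 1 to 5 N at its front end push it down). Close it by pushing its upper face, which looks up and away from the robot, down and towards the robot in an arc about the hinge
- leaf_press (a point): On the leaf's upper face, 112 mm from the hinge axis, mid-width; axes turn with the leaf: z out of the upper face, x to the hinge. Steel plate 54 mm wide, 12 thick (upper face 6 mm above the line from hinge to eye axis); two brass drill bushings 25 mm wide, 47 and 83 mm from the hinge, stand 3 mm proud. Eye at the front end, 130 mm from the hinge: 28 mm outside, 17 mm bore, 37 mm wide
- lock_pin: T-handled steel pin lying flat on the bench, about 0.18 kg: shank 12 mm thick along +x, last 10 mm tapered to a 6 mm nose; cross handle 12 mm thick, 60 long, along y. Origin on the bench under the handle's middle; the pin's axis lies 6 mm above it, the nose 160 mm ahead. A dark collar, 17 mm across, covers the shank to 11 mm from the handle's axis. Balance point about 58 mm ahead of the handle
- pin_grip (a point): Point on the pin's axis 30 mm ahead of the handle's axis, good to grip across the shank (12 mm) from above; the nose is 130 mm farther along. Axes as the pin's
- pin_hole (a point): Centre of the 4 mm cross-hole for the spring clip, on the pin's axis, 17 mm behind the nose and 143 mm ahead of the handle. Axes as the pin's
- pin_nose (a point): Nose end of the pin on its axis, 160 mm ahead of the handle. Axes as the pin's
- coffee_mill: Wooden coffee mill fixed on the bench between the pin (left) and the jig (right): base about 0.2 m across, dome, and a crank whose knob over the front left reaches about 280 mm above the bench; carry things well over it or round its front. Origin under its centre
- wrench: Steel spanner 175 mm long lying near the bench's front edge: leave it alone
- sanding_block: Cork-coloured sanding block 57 x 91 x 30 mm in front of the coffee mill: leave it alone
- tape: Roll of masking tape, 100 mm across, 25 mm high, lying flat beyond the pin: leave it alone
- mallet: Wooden mallet 181 mm long, 45 mm high, on the left of the bench: leave it alone
Mind the look-alikes: they are no part of the job. There is more than one size of the lock_pin; the one meant has the size given above.

How it is judged:
By the outcome, as a careful person would: the job done as asked, in the order asked, and still so for the second after the job is handed in, while the arm keeps its last pose, push and grip.
It also fails if it takes over 72 s, if anything falls off the work surface, if the arm or the gripper's body presses on something with over 40 N, if the wrist force passes 120 N, or if a joint passes its speed limit or range.

## Working session

There is one attempt and no reset: what is moved stays moved. The work goes in short steps, each a Python script; the robot and the scene stay as the last script left them, time stands still between calls to the robot, and variables do not carry over. Pictures are saved under pics/ and viewed, at most 10 in all, crops included, and the job is handed in when it is done.

```bash
mkdir -p pics; cat > h.py <<'E'
import numpy as np, cv2
from scipy.spatial.transform import Rotation as R
from plant import r
def snap(n,f=None):
    s=r.snapshot(n)
    if f: cv2.imwrite(f'pics/{f}.png',s['frame'][:,:,::-1])
    return s
def proj(s,P):
    P=np.atleast_2d(P); Rm=np.array(s['rotation']); 
    if Rm.shape!=(3,3): Rm=R.from_quat(Rm).as_matrix()
    c=(P-s['eye'])@Rm; q=c@np.array(s['intrinsics']).T; return q[:,:2]/q[:,2:]
def ray(s,uv):
    Rm=np.array(s['rotation']); return Rm@np.linalg.solve(s['intrinsics'],[uv[0],uv[1],1.])
def onz(s,uv,z):
    d=ray(s,uv); e=np.array(s['eye']); return e+d*(z-e[2])/d[2]
E
python3 - <<'E'
from h import *
for n in ['scene','top']:
    s=snap(n,n+'0'); print(n,s['eye'],np.round(s['rotation'],3).tolist(),np.array(s['intrinsics']).tolist())
    for l in ['jig','leaf','lock_pin','coffee_mill','wrench','sanding_block','tape','mallet']:
        for d in r.boxes_of(l,n): print(l,round(d['conf'],2),np.round(np.array(s['rotation'])@d['at']+s['eye'],3), proj(s,np.array(s['rotation'])@d['at']+s['eye']).round(0)[0])
E
```

```text
scene [ 0.13165961 -0.56656909  1.04855805] [0.909, -0.265, 0.093, -0.308] [[349.33969088783016, 0.0, 263.43303864589217], [0.0, 349.33969088783016, 189.78830864848487], [0.0, 0.0, 1.0]]Traceback (most recent call last):
  File "<stdin>", line 5, in <module>
ValueError: matmul: Input operand 1 has a mismatch in its core dimension 0, with gufunc signature (n?,k),(k,m?)->(n?,m?) (size 3 is different from 4)
```

```bash
sed -i "s/    s=r.snapshot(n)/    s=dict(r.snapshot(n)); s['rotation']=R.from_quat(s['rotation']).as_matrix()/" h.py
python3 - <<'E'
from h import *
for n in ['scene','top']:
    s=snap(n,n+'0'); print(n,s['eye'],np.round(s['rotation'],3).tolist())
    for l in ['jig','leaf','lock_pin','coffee_mill','wrench','sanding_block','tape','mallet']:
        for d in r.boxes_of(l,n): print(l,round(d['conf'],2),np.round(np.array(s['rotation'])@d['at']+s['eye'],3), proj(s,np.array(s['rotation'])@d['at']+s['eye']).round(0)[0])
E
```

```text
scene [ 0.13165961 -0.56656909  1.04855805] [[0.842, -0.424, 0.333], [-0.539, -0.669, 0.511], [0.006, -0.61, -0.792]]
jig 0.58 [ 0.559 -0.296  0.033] [330. 273.]
leaf 0.84 [ 0.581 -0.285  0.112] [338. 255.]
lock_pin 0.6 [0.446 0.227 0.012] [219. 181.]
lock_pin 0.46 [0.575 0.215 0.01 ] [250. 170.]
lock_pin 0.22 [ 0.577 -0.288  0.108] [337. 257.]
wrench 0.5 [ 0.373 -0.127  0.005] [251. 264.]
tape 0.61 [0.705 0.165 0.024] [284. 162.]
mallet 0.93 [0.469 0.488 0.033] [194. 135.]
mallet 0.36 [0.572 0.208 0.014] [250. 171.]
top [0.3111285  0.09781044 1.17251759] [[0.001, -0.981, 0.194], [-1.0, -0.003, -0.011], [0.011, -0.194, -0.981]]
jig 0.77 [ 0.562 -0.269  0.04 ] [383. 178.]
leaf 0.68 [ 0.586 -0.273  0.105] [391. 164.]
lock_pin 0.82 [0.572 0.253 0.013] [204. 176.]
lock_pin 0.62 [0.447 0.227 0.007] [212. 218.]
wrench 0.6 [ 0.365 -0.123  0.007] [333. 247.]
sanding_block 0.73 [0.383 0.053 0.033] [272. 240.]
tape 0.92 [0.691 0.155 0.026] [237. 136.]
mallet 0.74 [0.469 0.496 0.044] [115. 209.]
```

View pics/scene0.png

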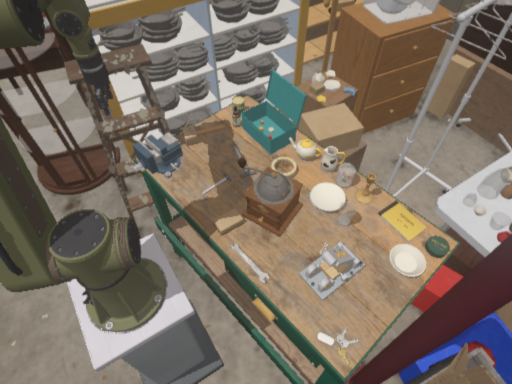

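View pics/top0.png

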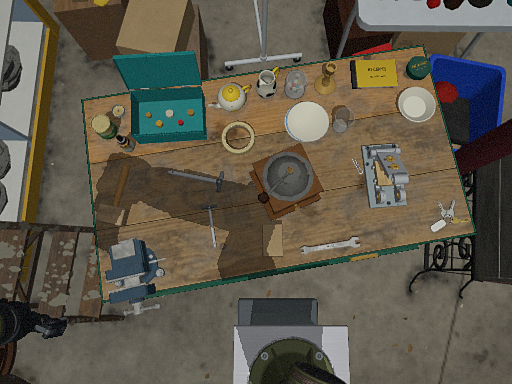

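```bash
python3 - <<'E'
import cv2,numpy as np
t=cv2.imread('pics/top0.png');s=cv2.imread('pics/scene0.png')
z=lambda im,x,y,w,h:cv2.resize(im[y:y+h,x:x+w],(400,300),interpolation=cv2.INTER_CUBIC)
a=np.vstack([np.hstack([z(t,150,160,120,90),z(t,345,135,80,80*3//4+0) ]),np.hstack([z(s,190,140,80,60),z(s,295,235,80,60)])])
cv2.imwrite('pics/c1.png',np.clip(a*1.5,0,255).astype('uint8'))
E
```

```text
(no output)
```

View pics/c1.png

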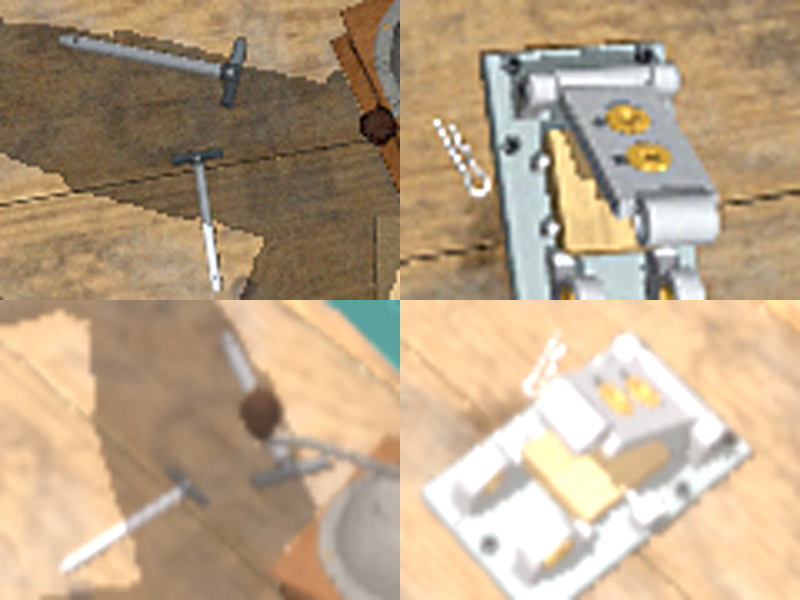

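```bash
python3 - <<'E'
from h import *
import pickle
S={n:snap(n) for n in('scene','top')}; pickle.dump(S,open('S.pkl','wb'))
t,s=S['top'],S['scene']
def tri(a,b):
    d1=ray(t,a);d2=ray(s,b);A=np.c_[d1,-d2];k=np.linalg.lstsq(A,s['eye']-np.array(t['eye']),rcond=None)[0]
    p=t['eye']+d1*k[0];q=s['eye']+d2*k[1];return (p+q)/2,np.linalg.norm(p-q)
print('knob',tri((263,197),(242.2,162.2)))
for n,c,e in [('A',(219.6,181.3),(168.6,172)),('B',(209,207),(215,246.5))]:
    a=onz(t,c,.006);b=onz(t,e,.006);print(n,a,b,np.linalg.norm(a-b))
print('sceneB',[onz(s,(190+x/5,140+y/5),.006) for x,y in((187,185),(65,268))])
print('A scene',[onz(s,(190+x/5,140+y/5),.006) for x,y in((290,167),(228,35))])
print('mill centre/corners',[onz(t,u,z).round(3) for u,z in(((251,167),.02),((322,182),.1),((275,216),.1),((308,146),.1))])
im=lambda k,x,y:cv2.resize(S[k]['frame'][y:y+75,x:x+50*4//3],None,fx=6,fy=6,interpolation=cv2.INTER_CUBIC)[:,:,::-1]
a=np.hstack([im('top',354,138),im('scene',299,236)]);print(a.shape)
for i in range(0,a.shape[1],60):cv2.line(a,(i,0),(i,6),(0,0,255),1)
for i in range(0,450,60):cv2.line(a,(0,i),(6,i),(0,0,255),1)
cv2.imwrite('pics/c2.png',a)
E
```

```text
knob (array([0.47211577, 0.08110435, 0.24091493]), np.float64(0.003218529461566985))
A [0.55759753 0.20626547 0.006     ] [0.58534716 0.35848624 0.006     ] 0.1547294536508492
B [0.48055754 0.23566959 0.006     ] [0.36603578 0.21546634 0.006     ] 0.11629017712141534
sceneB [array([0.48570895, 0.23341269, 0.006     ]), array([0.36977608, 0.21165438, 0.006     ])]
A scene [array([0.56251644, 0.20637824, 0.006     ]), array([0.59320211, 0.35699286, 0.006     ])]
mill centre/corners [array([0.598, 0.113, 0.02 ]), array([ 0.537, -0.082,  0.1  ]), array([0.443, 0.047, 0.1  ]), array([ 0.639, -0.046,  0.1  ])]
(450, 792, 3)
```

View pics/c2.png

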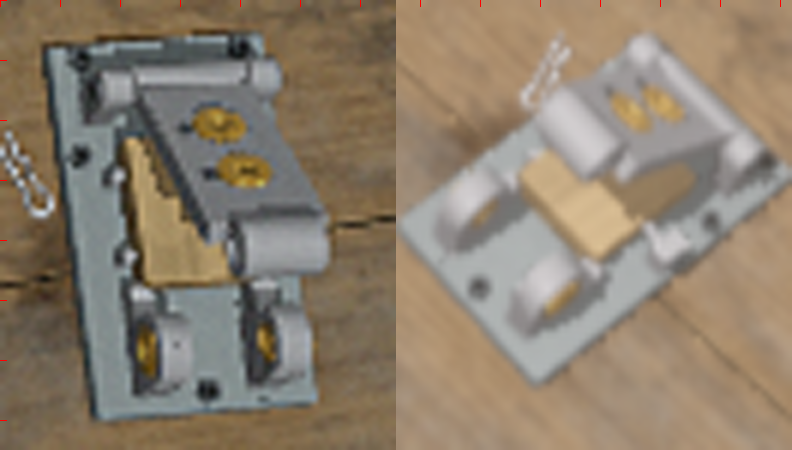

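```bash
cat > fit.py <<'E'
from h import *
import pickle
from scipy.optimize import least_squares
S=pickle.load(open('S.pkl','rb'))
def leafpt(d,h,th): # d from hinge, h above line
    return np.array([62-d*np.cos(th)+h*np.sin(th),0,47+d*np.sin(th)+h*np.cos(th)])
F={'top':[((-95,-55,14),(317,402)),((-95,55,14),(97,418)),((95,55,14),(45,45)),((95,-55,14),(262,37)),((-68,38,47),(148,350)),((-68,-20,47),(267,339)),(47,(219,125)),(83,(245,170))],
'scene':[((-95,-55,14),(541-396,378)),((-95,55,14),(3,226)),((95,-55,14),(396,170)),((-68,-38,47),(560-396,293)),((-68,20,47),(487-396,210)),(47,(664-396,103)),(83,(629-396,112))]}
off={'top':(354,138),'scene':(299,236)}
def W(p,v): return R.from_euler('z',p[2]).apply(np.array(v)/1000.)+[p[0],p[1],0]
def res(p,full=False):
    o=[]
    for i,k in enumerate(F):
        for a,u in F[k]:
            a=leafpt(a,9,p[3]) if np.isscalar(a) else a
            o.append(proj(S[k],W(p,a))[0]+p[4+2*i:6+2*i]-((np.array(u)+.5)/6-.5+off[k]))
    return np.array(o) if full else np.r_[np.ravel(o)/.5,p[4:]/.7]
if __name__=='__main__':
    f=least_squares(res,[.56,-.27,0,.8,0,0,0,0],loss='soft_l1');print(f.x.round(4));print(res(f.x,True).round(2).tolist());J=np.linalg.inv(f.jac.T@f.jac);print(np.sqrt(np.diag(J)).round(4))
    np.save('jig.npy',f.x)
    for n,v in dict(b_in=(-68,-38,47),b_out=(-68,38,47),hinge=(62,0,47)).items():print(n,W(f.x,v).round(4))
    for k in F: 
        l=r.boxes_of('leaf',k) if 0 else []
E
python3 fit.py
```

```text
[ 0.5811 -0.2814  0.0848  0.6616  0.0689  0.7502  0.3456 -0.2067]
[[0.64, -0.24], [0.17, 0.14], [0.26, 0.06], [0.13, -1.41], [-0.51, -0.02], [-0.29, 0.18], [-0.09, -0.12], [-0.29, 0.21], [-0.38, 0.45], [-0.67, -1.38], [0.91, -0.13], [0.66, 0.79], [-0.3, 0.23], [-0.26, -0.27], [0.22, -0.03]]
[0.0023 0.0016 0.0062 0.0157 0.5492 0.7622 0.6555 0.536 ]
b_in [ 0.5166 -0.3251  0.047 ]
b_out [ 0.5101 -0.2493  0.047 ]
hinge [ 0.6429 -0.2762  0.047 ]
```

```bash
cat >> h.py <<'E'
def down(yv):
    y=np.array([yv[0],yv[1],0.]);y/=np.linalg.norm(y);z=np.array([0,0,-1.]);return R.from_matrix(np.c_[np.cross(y,z),y,z]).as_quat()
def st(*a): print(*a,'t',round(r.current_time_s(),2),'p',np.round(r.current_tcp_pos(),4),'F',np.round(r.current_force(),1),flush=True)
E
python3 - <<'E'
from fit import *
p=np.load('jig.npy'); a=p[2]; st(np.round(r.current_tool_rot(),3),r.current_grip_width())
jy=np.array([-np.sin(a),np.cos(a)])
P=lambda th,h,d=104:W(p,leafpt(d,h,th))
for s in(1,-1):
    q=down(s*jy)
    for X in([.21,.562,.42],[.42,.40,.42],P(.66,130),P(.66,60),P(.66,9),P(0,9)):
        k=r.ik(list(X),list(q));print(s,np.round(X,3),None if k is None else np.round(k,2))
E
```

```text
[0.177 0.984 0.    0.   ] 0.0853714932011137 t 1.1 p [0.2096 0.5622 0.2313] F [0.2 0.6 0.3]
1 [0.21  0.562 0.42 ] [1.21 0.32 0.39 1.64 0.   1.13]
1 [0.42 0.4  0.42] [0.76 0.28 0.33 1.62 0.   0.68]
1 [ 0.64  -0.276  0.213] [-0.41  0.51  0.2   1.26  0.   -0.49]
1 [ 0.598 -0.28   0.158] [-0.44  0.46 -0.    1.11  0.   -0.52]
1 [ 0.567 -0.283  0.118] [-0.46  0.44 -0.13  1.    0.   -0.55]
1 [ 0.539 -0.285  0.056] [-0.49  0.45 -0.27  0.85  0.   -0.57]
-1 [0.21  0.562 0.42 ] [ 1.21  0.32  0.39  1.64  0.   -2.01]
-1 [0.42 0.4  0.42] [ 0.76  0.28  0.33  1.62  0.   -2.47]
-1 [ 0.64  -0.276  0.213] [-0.41  0.51  0.2   1.26  0.    2.65]
-1 [ 0.598 -0.28   0.158] [-0.44  0.46 -0.    1.11  0.    2.62]
-1 [ 0.567 -0.283  0.118] [-0.46  0.44 -0.13  1.    0.    2.59]
-1 [ 0.539 -0.285  0.056] [-0.49  0.45 -0.27  0.85  0.    2.57]
```

```bash
python3 - <<'E'
from fit import *
p=np.load('jig.npy'); a=p[2]; jy=np.array([-np.sin(a),np.cos(a)]); q=list(down(jy))
P=lambda th,h,d=104:list(W(p,leafpt(d,h,th)))
r.servo_line([.25,.53,.42],vel=.4); st('up')
r.gripper_close(); st('closed')
r.move_ptp([.60,-.28,.40],q); st('over')
r.servo_line(P(.66,50),vel=.3); st('near')
for th in (.66,.6,.5,.4,.3,.2,.1,.04):
    r.servo_line(P(th,10),vel=.08); st(th)
    if np.linalg.norm(r.current_force())>25: break
s=snap('scene','s1');t=snap('top','t1')
c=np.hstack([cv2.resize(x['frame'][y:y+75,u:u+66],None,fx=6,fy=6,interpolation=cv2.INTER_CUBIC) for x,u,y in((t,354,138),(s,299,236))])
cv2.imwrite('pics/c3.png',c[:,:,::-1])
E
```

```text
up t 1.74 p [0.2504 0.5303 0.4209] F [ 0.2  0.2 -0.3]
closed t 2.51 p [0.25 0.53 0.42] F [-0.2 -0.1 -0.5]
over t 5.6 p [ 0.6003 -0.2792  0.4001] F [0.4 0.7 0.4]
near t 6.58 p [ 0.5927 -0.2808  0.152 ] F [-0.9 -0.6  0.4]
0.66 t 7.23 p [ 0.5676 -0.2828  0.1193] F [-0.1 -0.8  0.9]
0.6 t 7.48 p [ 0.563 -0.283  0.114] F [-0.1 -0.5 -0.2]
0.5 t 7.77 p [ 0.556  -0.2833  0.1051] F [ 0.3  0.  -0.1]
0.4 t 8.05 p [ 0.5506 -0.2838  0.0962] F [ 0.5 -0.6 -0.1]
0.3 t 8.33 p [ 0.5461 -0.2842  0.0867] F [ 0.6 -0.2  0.1]
0.2 t 8.62 p [ 0.5426 -0.2844  0.0768] F [ 0.  -0.2  0.2]
0.1 t 8.9 p [ 0.5401 -0.2846  0.0667] F [-1.2 -0.3  0.7]
0.04 t 9.15 p [ 0.5395 -0.2848  0.0607] F [-0.5  0.2  0.1]
```

View pics/c3.png

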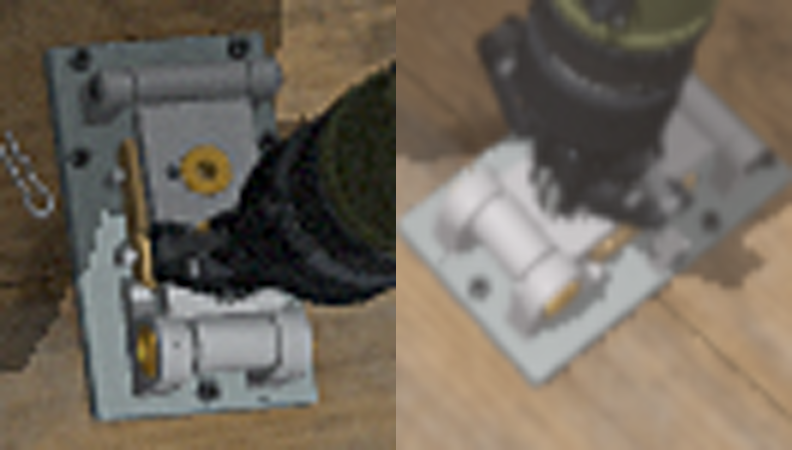

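The leaf is down, with its eye between the ears (eye at crop ~(240,345)). I'll press it onto its stop and watch the force.

```bash
python3 - <<'E'
from fit import *
x,y,z=r.current_tcp_pos()
while z>.044:
    z-=.0015; r.servo_line([x,y,z],vel=.05); f=r.current_force()[2]
    st()
    if abs(f)>12: break
r.servo_line([x+.01,y,.20],vel=.4)
r.ungrasp()
s=snap('scene');t=snap('top')
c=np.hstack([cv2.resize(k['frame'][v:v+75,u:u+66],None,fx=6,fy=6,interpolation=cv2.INTER_CUBIC) for k,u,v in((t,354,138),(s,299,236))])
cv2.imwrite('pics/c4.png',c[:,:,::-1]);st()
E
```

```text
t 9.5 p [ 0.5398 -0.285   0.0596] F [-0.3 -0.3 -0. ]
t 9.75 p [ 0.5397 -0.2849  0.058 ] F [0.4 0.6 0.7]
t 10.0 p [ 0.5397 -0.2848  0.0565] F [-0.2  0.1 -0.5]
t 10.25 p [ 0.5398 -0.285   0.0558] F [-1.9  0.6  6.9]
t 10.5 p [ 0.5399 -0.285   0.0555] F [-5.1  2.9 16.6]
t 11.9 p [ 0.5497 -0.2849  0.2   ] F [-0.7  0.5  0.1]
```

```bash
python3 - <<'E'
from fit import *
p=np.load('jig.npy'); a=p[2]; jx=np.array([np.cos(a),np.sin(a)])
d=np.array([.187,.982]);py=np.array([-d[1],d[0]])
g=[.5657,.2357]
best=None
for s in(1,-1):
    k1=r.ik([*g,.002],list(down(s*py)));k2=r.ik(list(W(p,(-68,-170,47))),list(down(-s*jx)))
    print(s,np.round(k1,2) if k1 is not None else None,np.round(k2,2) if k2 is not None else None)
    if k1 is not None and k2 is not None:
        m=max(abs(k1[5]),abs(k2[5]))
        if best is None or m<best[0]:best=(m,s)
s=best[1];np.save('s.npy',s)
q=list(down(s*py))
r.servo_line([.56,-.28,.42],vel=.4);st()
r.move_ptp([*g,.40],q);st('over pin')
r.servo_line([*g,.06],vel=.3)
r.servo_line([*g,.0015],vel=.08);st('at pin')
r.gripper_close(grasp_force=90);st('grip',r.current_grip_width(),r.current_gripper_force())
r.servo_line([*g,.10],vel=.2);st('lift',r.current_grip_width(),r.current_gripper_force())
S={n:snap(n) for n in('top','scene')};pickle.dump(S,open('S2.pkl','wb'))
t,sc=S['top'],S['scene']
o=np.hstack([cv2.resize(k['frame'][v:v+75,u:u+66],None,fx=6,fy=6,interpolation=cv2.INTER_CUBIC) for k,u,v in((t,168,130),(sc,190,110))])
o=np.vstack([o[:,:],np.zeros((0,792,3),'uint8')])
cv2.imwrite('pics/c5.png',o[:,:,::-1])
E
```

```text
1 [ 0.39  0.52 -0.31  0.75  0.   -0.99] [-0.71  0.61 -0.03  0.94  0.   -2.37]
-1 [ 0.39  0.52 -0.31  0.75  0.    2.15] [-0.71  0.61 -0.03  0.94  0.    0.77]
t 12.64 p [ 0.5602 -0.2801  0.4199] F [-0.2  0.3 -0.1]
over pin t 14.94 p [0.5658 0.2352 0.3998] F [ 1.   0.8 -0.5]
at pin t 17.11 p [0.566  0.2358 0.0017] F [ 0.8 -0.8 -0.2]
grip 0.008079137667515654 88.34175825119019 t 17.81 p [0.5657 0.2357 0.0019] F [-2.8 -0.4  5.2]
lift 0.007921338308528385 88.14709424972534 t 18.45 p [0.565  0.2354 0.0989] F [-0.9 -0.3 -3.4]
```

View pics/c5.png

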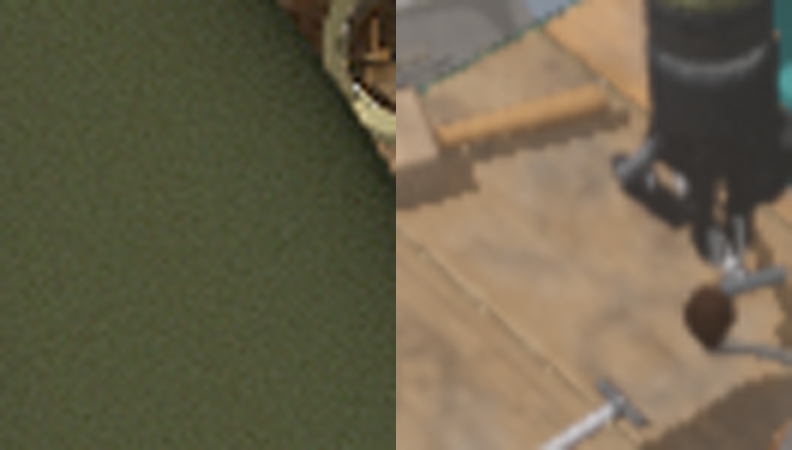

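```bash
cat > look.py <<'E'
from fit import *
def look(f,win=None):
    S={n:snap(n) for n in('top','scene')};pickle.dump(S,open(f+'.pkl','wb'))
    w=win or {'top':(354,130),'scene':(290,250)}
    o=np.hstack([cv2.resize(S[k]['frame'][w[k][1]:w[k][1]+100,w[k][0]:w[k][0]+100],None,fx=4,fy=4,interpolation=cv2.INTER_CUBIC) for k in w])
    cv2.imwrite(f'pics/{f}.png',o[:,:,::-1]);return S
E
python3 - <<'E'
from look import *
p=np.load('jig.npy'); a=p[2]; jx=np.array([np.cos(a),np.sin(a)]);s=int(np.load('s.npy'));q=list(down(-s*jx))
x,y,z=r.current_tcp_pos()
r.servo_line([x,y,.42],vel=.4)
g=W(p,(-68,-38-20-130,42.8));print(g,proj(pickle.load(open('S.pkl','rb'))['top'],g),proj(pickle.load(open('S.pkl','rb'))['scene'],g))
r.move_ptp([g[0],g[1],.40],q);st('over')
r.servo_line(list(g),vel=.3);r.pause(.2);st('stage',r.current_grip_width(),np.round(r.current_ft_torque(),2))
look('c6')
E
```

```text
[ 0.52927127 -0.47453063  0.0428    ] [[454.77250166 189.09618502]] [[363.3155644  326.93424118]]
over t 22.02 p [ 0.53   -0.4736  0.4002] F [-0.3 -0.6 -1.9]
stage 0.00782529790401296 [-0.01 -0.04  0.05] t 23.56 p [ 0.5301 -0.4753  0.0445] F [ 0.1  0.2 -1.3]
```

View pics/c6.png

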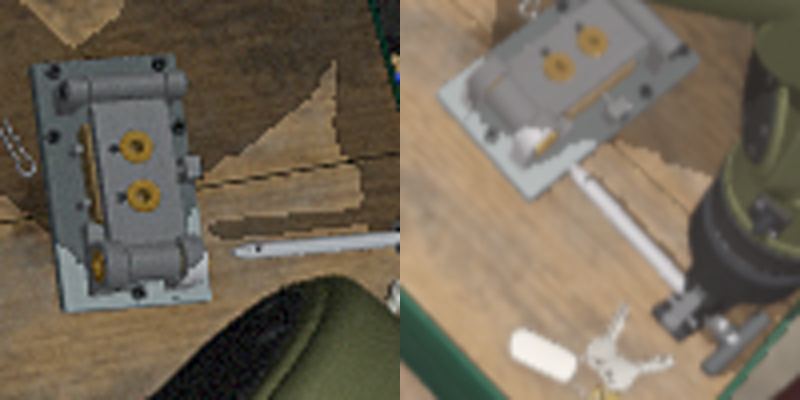

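```bash
cat > pin.py <<'E'
from look import *
def measure(S,p,n0,yaw0,L=(12,100),verbose=True):
    # n0 predicted nose; centreline centroids along the pin in both views
    M=[]
    for i,k in enumerate(('top','scene')):
        im=S[k]['frame'][:,:,2].astype(np.float32); sh=p[4+2*i:6+2*i]
        d=np.array([np.cos(yaw0),np.sin(yaw0),0])
        for b in np.arange(L[0],L[1],4.)/1000:
            u=proj(S[k],[n0-d*b,n0-d*(b+.004)])+sh; c=u[0]; t=(u[1]-u[0])/np.linalg.norm(u[1]-u[0]); nn=np.array([-t[1],t[0]])
            w=np.arange(-6,6.01,.25); xy=c+w[:,None]*nn
            v=cv2.remap(im,xy[:,0].astype(np.float32)[:,None],xy[:,1].astype(np.float32)[:,None],cv2.INTER_LINEAR).ravel()
            bg=np.percentile(v,25);h=v-bg; j=np.argmax(np.convolve(h,np.ones(9),'same')); m=(abs(w-w[j])<=3)&(h>.45*h[abs(w-w[j])<1.2].max())
            o=(w*m*h).sum()/(m*h).sum()
            M.append((i,b,c+o*nn,nn,o,m.sum()*.25))
    if verbose:
        for i in(0,1): print(i,[(round(m[4],1),m[5]) for m in M if m[0]==i])
    def f(x):
        d=np.array([np.cos(x[3])*np.cos(x[4]),np.sin(x[3])*np.cos(x[4]),np.sin(x[4])]); o=[]
        for i,b,u,nn,_,_ in M:
            k=('top','scene')[i]; o.append((proj(S[k],np.array([x[0],n0[1],x[2]])-d*b)[0]+p[4+2*i:6+2*i]-u)@nn)
        return np.array(o)/.2
    q=least_squares(lambda x:f([x[0],0,x[1],x[2],x[3]]),[n0[0],n0[2],yaw0,0],loss='soft_l1')
    return q.x,np.sqrt(np.mean((f([q.x[0],0,q.x[1],q.x[2],q.x[3]])*.2)**2))
E
python3 - <<'E'
from pin import *
p=np.load('jig.npy');S=pickle.load(open('c6.pkl','rb'))
st();r.pause(.1);st(np.round(r.current_tool_rot(),4))
yaw=p[2]+np.pi/2; n0=W(p,(-68,-58,47))
for k,u in(('top',(236,253)),('scene',(178,168))):
    i=0 if k=='top' else 1;off={'top':(354,130),'scene':(290,250)}[k]
    print(k,'nose seen',(np.array(u)+.5)/4-.5+off,'pred',proj(S[k],n0)[0]+p[4+2*i:6+2*i])
x,e=measure(S,p,n0,yaw);print('pin at nose y: x,z,yaw,pitch',x.round(4),'pred',n0.round(4),round(yaw,4),'rms',e)
E
```

```text
t 23.66 p [ 0.5297 -0.475   0.0438] F [-0.2 -0.8 -2.5]
[6.765e-01 7.364e-01 0.000e+00 3.000e-04] t 23.76 p [ 0.5294 -0.4747  0.0433] F [-0.2 -0.3 -2.3]
top nose seen [412.625 192.875] pred [410.89486588 193.20209168]
scene nose seen [334.125 291.625] pred [331.26301101 290.35497083]
0 [(np.float64(-0.3), np.float64(3.25)), (np.float64(-0.4), np.float64(3.5)), (np.float64(0.5), np.float64(1.75)), (np.float64(-0.3), np.float64(3.0)), (np.float64(-0.5), np.float64(3.25)), (np.float64(-0.4), np.float64(3.5)), (np.float64(-0.5), np.float64(3.75)), (np.float64(-0.4), np.float64(3.5)), (np.float64(-0.4), np.float64(3.5)), (np.float64(-0.4), np.float64(3.5)), (np.float64(-0.3), np.float64(3.75)), (np.float64(-0.5), np.float64(3.25)), (np.float64(-0.5), np.float64(3.25)), (np.float64(-0.5), np.float64(3.25)), (np.float64(-0.6), np.float64(3.5)), (np.float64(-0.5), np.float64(3.75)), (np.float64(-0.5), np.float64(3.75)), (np.float64(-0.5), np.float64(3.75)), (np.float64(-0.5), np.float64(3.25)), (np.float64(-0.5), np.float64(3.25)), (np.float64(-0.5), np.float64(3.25)), (np.float64(-0.5), np.f
[... 267 characters left out ...]
oat64(3.5)), (np.float64(-0.3), np.float64(3.75)), (np.float64(-0.3), np.float64(3.75)), (np.float64(-0.3), np.float64(3.75)), (np.float64(-0.3), np.float64(3.75)), (np.float64(-0.3), np.float64(3.75)), (np.float64(-0.3), np.float64(3.75)), (np.float64(-0.4), np.float64(3.5)), (np.float64(-0.4), np.float64(3.5)), (np.float64(-0.4), np.float64(3.5)), (np.float64(-0.4), np.float64(3.5)), (np.float64(-0.4), np.float64(3.5)), (np.float64(-0.4), np.float64(3.5)), (np.float64(-0.4), np.float64(3.5)), (np.float64(-0.5), np.float64(3.75)), (np.float64(-0.5), np.float64(3.75))]
pin at nose y: x,z,yaw,pitch [ 0.5193  0.0454  1.6627 -0.0118] pred [ 0.5183 -0.345   0.047 ] 1.6556 rms 0.14169299118573325
```

```bash
cat > ins.py <<'E'
from pin import *
p=np.load('jig.npy');a=p[2];Rz=R.from_euler('z',a)
def favg(n=4):
    return Rz.inv().apply(np.mean([r.current_force() for _ in range(n)],0))
def insert(c,y1,tare,step=4.,gain=.06,fmax=10,tmax=60,vel=.05):
    # c: commanded TCP in jig mm (x,y,z). Admittance in x,z; stop on axial force
    c=np.array(c,float);log=[]
    while c[1]<y1-1e-6 and r.current_time_s()<tmax:
        c[1]=min(c[1]+step,y1); r.servo_line(list(W(p,c)),vel=vel)
        f=favg()-tare; log.append((*c.round(1),*f.round(1)))
        if -f[1]>fmax: break
        for j in(0,2):
            if abs(f[j])>2: c[j]+=np.clip(gain*f[j],-.5,.5)
    for l in log: print(*[float(v) for v in l])
    st('end',r.current_grip_width());np.save('c.npy',c);return c
E
python3 - <<'E'
from ins import *
tare=favg();np.save('tare.npy',tare);print(tare)
insert((-68.8,-188,44.0),-188+56,tare)
E
```

```text
[-0.24503481 -0.2835462  -2.33109134]
-68.8 -184.0 44.0 0.7 0.5 -0.0
-68.8 -180.0 44.0 0.6 -0.4 0.8
-68.8 -176.0 44.0 1.1 -0.6 0.2
-68.8 -172.0 44.0 0.3 0.3 0.1
-68.8 -168.0 44.0 -0.1 0.7 0.0
-68.8 -164.0 44.0 0.1 0.1 -0.9
-68.8 -160.0 44.0 0.9 0.6 0.1
-68.8 -156.0 44.0 -0.5 -0.3 0.2
-68.8 -152.0 44.0 -0.0 0.1 1.3
-68.8 -148.0 44.0 1.3 0.5 0.2
-68.8 -144.0 44.0 0.6 0.1 1.6
-68.8 -140.0 44.0 0.6 -0.2 -0.6
-68.8 -136.0 44.0 1.2 -0.0 -0.2
-68.8 -132.0 44.0 -0.7 -0.4 0.0
end 0.007725020113990939 t 27.26 p [ 0.5237 -0.4185  0.044 ] F [-0.8 -0.7 -2.3]
```

```bash
python3 - <<'E'
from ins import *
insert(np.load('c.npy'),-64,np.load('tare.npy'))
look('c7',{'top':(354,130),'scene':(280,240)})
E
```

```text
-68.8 -128.0 44.0 1.4 0.5 0.9
-68.8 -124.0 44.0 1.0 0.6 -0.5
-68.8 -120.0 44.0 0.4 -0.2 0.0
-68.8 -116.0 44.0 0.1 0.6 -0.3
-68.8 -112.0 44.0 0.3 0.7 0.4
-68.8 -108.0 44.0 1.6 -0.2 -1.1
-68.8 -104.0 44.0 0.4 -0.3 0.2
-68.8 -100.0 44.0 1.1 0.2 0.5
-68.8 -96.0 44.0 0.1 0.4 0.5
-68.8 -92.0 44.0 -0.0 0.8 -0.1
-68.8 -88.0 44.0 -0.5 -0.4 0.4
-68.8 -84.0 44.0 0.0 0.7 -0.7
-68.8 -80.0 44.0 0.2 0.3 -0.2
-68.8 -76.0 44.0 -0.2 0.7 0.2
-68.8 -72.0 44.0 -0.2 0.5 -0.4
-68.8 -68.0 44.0 -0.1 1.1 0.2
-68.8 -64.0 44.0 0.8 -0.1 0.1
end 0.007980292314297812 t 31.51 p [ 0.5179 -0.3506  0.044 ] F [ 0.6 -0.4 -2.3]
```

View pics/c7.png

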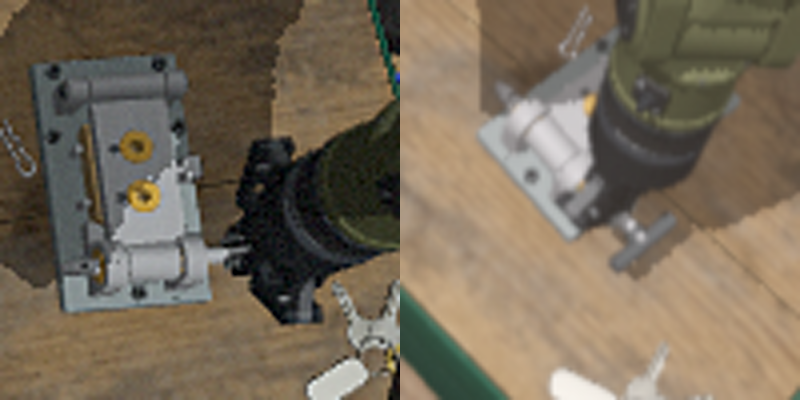

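```bash
python3 - <<'E'
from ins import *
insert(np.load('c.npy'),-60,np.load('tare.npy'),step=2)
S=look('c8')
t=S['top']['frame'][178:208,360:400];cv2.imwrite('pics/c9.png',cv2.resize(t,None,fx=16,fy=16,interpolation=cv2.INTER_CUBIC)[:,:,::-1])
for y in(38,53,55,68,72): print(y,(proj(S['top'],W(p,(-68,y,47)))[0]+p[4:6]-[360,178]+.5)*16-.5)
E
```

```text
-68.8 -62.0 44.0 -1.3 -0.1 -0.2
-68.8 -60.0 44.0 -1.1 1.0 -0.0
end 0.008087380425560859 t 32.11 p [ 0.5176 -0.3469  0.044 ] F [-1.4  0.6 -2.3]
38 [291.35729726 293.86012181]
53 [208.25563036 300.61632049]
55 [197.17096086 301.51750855]
68 [125.09508474 307.37730604]
72 [102.9089873  309.18104461]
```

View pics/c9.png

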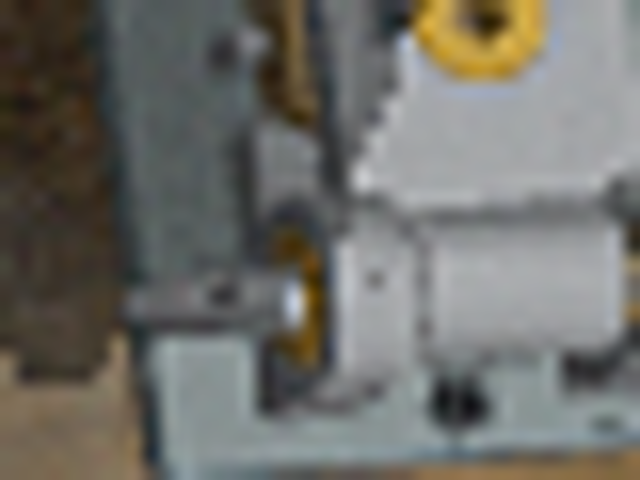

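The pin runs through both bushings. Its nose is at (130,303), the cross-hole at (222,290) and the bushing face at about (295,298), so the hole stands about 12 mm clear.

```bash
python3 -c "
from h import *
st(r.current_gripper_force());print(r.finish_job())"
```

```text
88.20584893226624 t 32.21 p [ 0.5176 -0.3469  0.0439] F [-1.4  0.2 -2.6]
the job is handed in; nothing more can be done
None
```

I handed the job in at 32 s: the leaf is closed on its stop and the lock pin is through both bushings and the eye. Its cross-hole is about 12 mm clear of the second bushing, and the gripper still holds the pin.

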